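# Pass a sensor tray under the reader arch and dock it

## Task

Slide the grey tray with its two sensors along the test track, under the low reader arch and on to the end stop, then push it sideways under the white dock's hood until it meets the contact bar hidden in there, press it squarely against the bar with about 15 N for a full second, and leave it there. Keep the tray flat on the track all the way (never lift it), do not ram the dock, keep both sensors in the tray, and leave the solder reel, the cup and the round housing alone.

Things in the scene. Friction and masses are not known exactly. Their poses are not given: they have to be found in the camera images.
- track: Fixed aluminium test track. Origin: on the bench under the arch's middle; +x the travel direction, +y towards the dock's side, z up. Deck top z = 8 mm, x -240 to +230, y -47 to +47 mm (past x = 5 to y = +115). Lane before the arch: 66 mm between rails |y| = 33 to 43 mm, x -227 to -22 mm, tops at z = 20 mm. Past the arch no rails.
- arch (a point): Middle of the underside of the grey reader arch, a bar across the lane: track x -22 to +22, |y| to 47 mm, underside z = 33, top z = 63 mm, posts |y| = 33 to 47 mm. Fingers cannot follow the tray under it: push from behind up to it, then engage the tray anew beyond it.
- dock: Fixed white test dock on the deck (its z = 0 is the deck top), axes parallel to the track's, open to -y. Origin: centre of the tray's underside at its deepest place, 110 to 140 mm past the arch's middle, 50 mm beside the lane's centre line. Walls 26 mm high.
- stop (a point): Point on the dock's end stop at the lane's centre line, at deck level. The stop is a wall with its face at dock x = +67.5 mm, from dock y = -80 to +41 mm: it closes the end of the lane and is also one end of the bay. The other end is a cheek: inner face x = -67.5 mm, 10 mm thick, y = -15 (rounded nose) to +41 mm. So the bay is 135 mm long for the 130 mm tray.
- hood (a point): Middle of the lower front edge of the dock's hood: it covers dock y = -20 to +41 mm, 25 to 35 mm above the deck; a black box on it (y = +16 to +40) rises to 61 mm above the deck. Hidden under it along the back is the contact bar: it stops the tray's centre somewhere from dock y = -20 to 0 mm, set differently each time; feel for it.
- tray: Loose grey open tray, 130 mm long (x), 62 mm wide (y), 20 mm high, about 0.25 kg; origin at the centre of its underside, x axis along the travel. Walls 5 mm, floor 4 mm thick. A cross wall (x = 7 to 12 mm) parts the empty front well from the rear compartment (x = -60 to 7 mm) with the sensors.
- well (a point): Centre of the floor of the tray's empty front well (tray x = 36 mm, 4 mm above its underside). The well spans tray x = 12 to 60 mm and is 52 mm wide: closed fingertips fit in to drag the tray.
- sensor1: Loose white button sensor, 26 mm across, 12 mm high, in the tray's rear compartment; origin at the centre of its underside.
- sensor2: A second sensor like sensor1, in the same compartment.
- reel: Bystander: metal solder reel standing on the bench, 62 mm across, 50 mm high; origin at the centre of its underside.
- cup: Bystander: small white plastic cup, 60 mm across, 50 mm high; origin at the centre of its underside.
- housing: Bystander: round white sensor housing with a green board, 76 mm across, 20 mm high; origin at the centre of its underside.
Things that resemble listed ones, but are neither listed nor needed, are in the scene too. There is more than one size of the tray; the job needs the middle-sized.

How it is judged:
By the outcome, as a careful person would: the job done as asked, in the order asked, and still so for the second after the job is handed in, with the robot touching nothing.
It also fails if it takes over 67 s, if anything falls off the work surface, if the arm or the gripper's body presses on something with over 40 N, if the wrist force passes 120 N, or if a joint passes its speed limit or range.

## Robot

A 6-joint arm with a two-finger parallel gripper is mounted at the origin on the work surface. World frame = base frame: x ahead of the robot, y to its left, z up, the work surface at z = 0. Lengths are in m, angles in degrees, forces in N, time in s.
With the tool pointing down it reaches from about 0.375 to 0.9 m from the base axis. Payload 3.1 kg.
Tool frame: the origin (TCP) lies on the front face of the gripper's body, between the roots of the fingers; the fingertips stand 70 mm ahead of it and the grasp point (between the pads) lies 51 mm ahead of it (bot.tip_extent is the distance from the TCP to the fingertips, in m); z points along the fingers, x is the direction in which the jaws open and shut, and the axes are right-handed (so a half turn about z gives the same grasp; the last joint's range is limited). The gripper opens to 87 mm and grips with 3 to 60 N. Pads are 19 mm wide; open, the fingers measure 117 mm over their backs; the gripper's body (75 mm by 190 mm) begins 51 mm behind the grasp point.
Start: joints at [52.97, 30.224, 82.088, -0, 67.689, -10.227], TCP at [0.282, 0.558, 0.292] pointing down, gripper open.
Joint ranges: [-176.69, 176.69], [-43.24, 126.21], [12.49, 139.97], [-82, 262], [0, 151.66], [-163.58, 163.58]. Speed limits (degrees/s): [159.86, 159.86, 180, 180, 180, 180].

## Interface

Orientations are given as a 3x3 rotation matrix whose columns are the frame's x, y, z axes.
In Python, from rig import bot, viewer, ticket gives the robot as it stands. The module is installed in compiled form; this text tells all that it offers.
- The arm moves only by the tool arm_command, never from a script. Its argument "targets" is a list of rows, each an object with "rot": the turn, a rotation vector about the tool's x, y, z in degrees, a list of three; "offset": the shift along the tool's x, y, z in cm, a list of three; "gripper": the closure, from 0 (fully open) to 1 (shut). A call has 1 to 8 rows; each row is the pose to reach, as a shift and turn from the pose commanded when the call began, along the tool's axes at that moment; what a row does not reach only later rows make up. A row lasts 1/10 s, in which the tool goes at most 50 mm and 8.59 degrees, less where a joint would pass 70% of its speed; a pose out of reach is approached as far as the arm can. A call with a gripper value outside its range is refused whole. The fingers move at their own pace and stop on an object; the grip force is fixed at half the most. Time passes only in rows, so rows that repeat a pose let the fingers close. It gives the time, the measured TCP pose, the force and the opening at its end, in the units of the state.
- bot.read_state(): the state, without advancing time (a new reading comes with each control period).
- viewer.capture(name): name is "side" or "top"; returns a dict with "frame" (400x640x3 uint8, red, green, blue), "fx", "fy", "cx", "cy" (pixels), "view" (4x4, takes a point from world to camera coordinates). Camera axes: x right, y down, z forward; pixel columns grow to the right and rows downward; lengths in m; the calibration is good to about 2 mm. A picture is of the moment at which its call begins. There is no depth.
- ticket.hand_in(): hands the job in, once; it reports no verdict.
The state is a dict: "time_s": time; "joint_positions": joint angles; "qvel": joint speeds; "tau": joint torques, N m; "position": TCP position; "tcp_rot": TCP orientation; "force": force on the tool from outside, world axes, zero at the start; "moment": the same for the moment, N m; "opening": opening from 0.0 (shut) to 1.0 (fully open).
Only numpy, scipy, OpenCV 4.12 (cv2) and the standard library are available. Lean on these libraries where they do the work, as an engineer would, in place of code of your own. Each camera call takes 0.05 s, during which the arm holds its last target. There are 200 camera calls.

## Working session

There is one attempt and no reset: what is moved stays moved. The work goes in short steps, Python scripts to look and compute and a tool call to move; the robot and the scene stay as the last step left them, time stands still between calls to the robot, and variables do not carry over. Pictures are saved under pics/ and viewed, about 8 in all and at most 12, crops included, and the job is handed in when it is done.

Besides the shell and the picture viewer there is one more tool, called after "Call:" in YAML: its name, and indented under it one key for each argument. arm_command: Moves the arm, as the interface text tells. Its arguments: {"type":"object","properties":{"targets":{"type":"array"}},"required":["targets"]}

```bash
mkdir -p pics; cat > h.py <<'E'
import numpy as np, cv2
from rig import bot, viewer, ticket
def cap(n,f=None):
    d=viewer.capture(n)
    if f: cv2.imwrite('pics/'+f,cv2.cvtColor(d['frame'],cv2.COLOR_RGB2BGR))
    return d
def ray(d,u,v,z):
    V=np.array(d['view']);R=V[:3,:3];c=-R.T@V[:3,3]
    r=R.T@np.array([(u-d['cx'])/d['fx'],(v-d['cy'])/d['fy'],1])
    return c+r*(z-c[2])/r[2]
def proj(d,p):
    V=np.array(d['view']);q=V[:3,:3]@np.array(p)+V[:3,3]
    return np.array([d['fx']*q[0]/q[2]+d['cx'],d['fy']*q[1]/q[2]+d['cy']])
E
python3 - <<'E'
from h import *
for n in('top','side'):
    d=cap(n,n+'0.png'); V=np.array(d['view']);print(n,d['fx'],-V[:3,:3].T@V[:3,3],V[2,:3])
s=bot.read_state();print(s['position'],s['tcp_rot'],s['force'],s['time_s'],s['opening'])
E
```

```text
top 436.7280636452294 [ 0.42334497 -0.00219058  1.11616167] [ 0.07571018 -0.01204031 -0.99705717]
side 447.2012631707406 [0.48514454 0.68847161 0.89995482] [ 0.04795998 -0.64467915 -0.76294734]
[0.28148429 0.55743193 0.29135702] [[ 4.50905039e-01  8.92571125e-01 -1.19711075e-03]
 [ 8.92569785e-01 -4.50906490e-01 -1.58600604e-03]
 [-1.95540820e-03 -3.53366771e-04 -9.99998026e-01]] [-0.21872939 -0.30545737  1.04311555] 0.1 1.0017549552460223
```

View pics/top0.png

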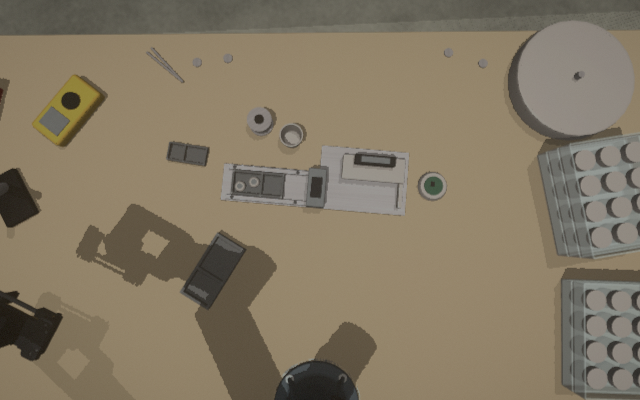

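View pics/side0.png

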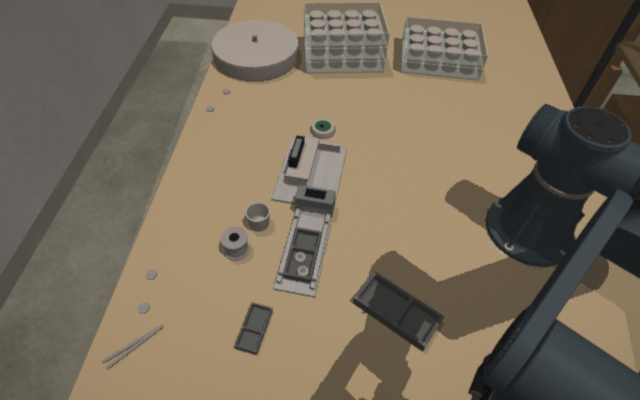

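The top view shows the track at about px (222..408, 147..215), running right (world −y). The tray with two sensors is at (232..285, 170..198), the arch at about (316, 187), and the dock above the right part of the deck. The larger and smaller trays are decoys. In the side view the track runs bottom to top. I'll zoom in next.

```bash
python3 - <<'E'
import cv2
a=cv2.imread('pics/top0.png')[135:225,215:455];cv2.imwrite('pics/c1.png',cv2.resize(a,None,fx=3.3,fy=3.3,interpolation=cv2.INTER_CUBIC))
b=cv2.imread('pics/side0.png')[110:300,215:355];cv2.imwrite('pics/c2.png',cv2.resize(b,None,fx=3.1,fy=3.1,interpolation=cv2.INTER_CUBIC))
E
```

```text
(no output)
```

View pics/c1.png

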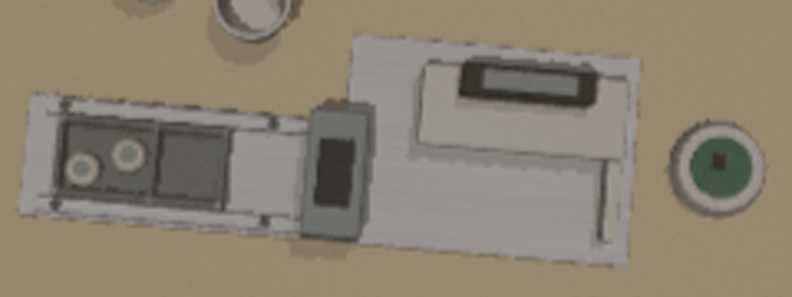

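View pics/c2.png

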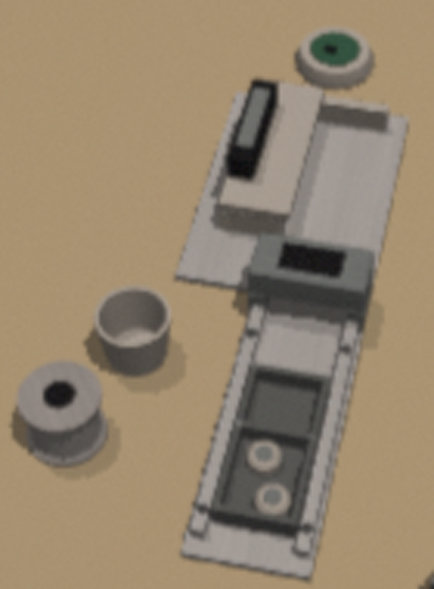

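Crop c1 shows deck corners at about (32,93), (20,213), (627,265), (639,60) and (350,37), the tray at (57..230, 118..210), the hood front edge at y≈148–157, and the stop wall at (600..618, 160..243). c2 shows the same from the side. I'll fit the track frame from the deck corners in both views.

```bash
cat >> h.py <<'E'
def rigid(P,Q):
    P=np.array(P,float);Q=np.array(Q,float);p=P.mean(0);q=Q.mean(0);A=(P-p);B=(Q-q)
    a=np.arctan2((A[:,0]*B[:,1]-A[:,1]*B[:,0]).sum(),(A*B).sum());R=np.array([[np.cos(a),-np.sin(a)],[np.sin(a),np.cos(a)]])
    return R,q-R@p,a
E
python3 - <<'E'
from h import *
t=cap('top');s=cap('side')
M=np.array([[-240,47],[-240,-47],[230,-47],[230,115],[5,115]])/1000
T=np.array([[32,93],[20,213],[627,265],[639,60],[352,36]])/3.3+[215,135]
S=np.array([[182,554],[310,576],[407,118],[238,94],[177,278]])/3.1+[215,110]
W={}
for n,d,c in(('t',t,T),('s',s,S)):
    w=np.array([ray(d,*x,0.008)[:2] for x in c]);R,o,a=rigid(M,w);W[n]=w
    print(n,o.round(4),np.degrees(a).round(2),'res mm',((w-(M@R.T+o))*1000).round(1).tolist())
R,o,a=rigid(np.r_[M,M],np.r_[W['t'],W['s']]);print('both',o,np.degrees(a))
np.savez('trk.npz',R=R,o=o)
f=lambda d,u,v,z:((ray(d,u,v,z)[:2]-o)@R*1000).round(1)
tp=lambda u,v:(u/3.3+215,v/3.3+135)
sp=lambda u,v:(u/3.1+215,v/3.1+110)
print('tray corners z28',[f(t,*tp(*c),.028) for c in((60,118),(54,195),(222,210),(230,128))])
print('tray side',[f(s,*sp(*c),.028) for c in((248,368),(328,376),(298,524),(214,513))])
print('arch top corners z63',[f(t,*tp(*c),.063) for c in((313,105),(370,102),(358,238),(302,237))])
print('stop face z34',f(t,*tp(602,162),.034),f(t,*tp(598,240),.034),'hood front z43',f(t,*tp(420,147),.043),f(t,*tp(625,158),.043),'hood back',f(t,*tp(428,64),.043))
print('side hood',f(s,*sp(288,215),.043),f(s,*sp(323,94),.043),f(s,*sp(217,206),.043),'stop',f(s,*sp(388,106),.034))
print('sensors',f(t,*tp(82,168),.024),f(t,*tp(128,155),.024))
for n,c,z in(('housing',(720,168),.02),):print(n,f(t,*tp(*c),z))
print('cup,reel',f(t,291.5,135,.05),f(t,260,120,.05))
E
```

```text
t [ 0.5295 -0.0083] -95.72 res mm [[0.3, -1.1], [0.8, -1.4], [1.0, -0.4], [-0.7, 1.7], [-1.4, 1.1]]
s [ 0.5302 -0.0037] -95.61 res mm [[-0.2, -1.0], [1.6, -2.8], [1.8, 0.1], [-1.7, 2.2], [-1.5, 1.5]]
both [ 0.52986231 -0.00602896] -95.66542063334286
tray corners z28 [array([-209.2,   27.5]), array([-207.9,  -31.3]), array([-80.4, -31.8]), array([-80. ,  30.9])]
tray side [array([-88.7,  33. ]), array([-83.4, -28.4]), array([-212.2,  -30.9]), array([-215.7,   29. ])]
arch top corners z63 [array([-17.9,  48.7]), array([23.8, 54.6]), array([ 23.4, -46.2]), array([-17.5, -49. ])]
stop face z34 [203.   28.4] [204.1 -30.8] hood front z43 [64.3 26.9] [218.3  31.8] hood back [65.3 90.1]
side hood [58.  31.9] [205.9  30.4] [55.4 91.5] stop [212.4 -28. ]
sensors [-189.6   -8.7] [-155.7    4.2]
housing [296.1  33.3]
cup,reel [-70.2 125.8] [-151.3  156.7]
```

```bash
cat >> h.py <<'E'
def st(): 
    k=np.load('trk.npz');return k['R'],k['o']
def where():
    R,o=st();s=bot.read_state();p=s['position'];q=(np.array(p[:2])-o)@R*1000
    Rt=np.array(s['tcp_rot']);xt=np.array([*R[:,0],0]);yt=np.array([*R[:,1],0])
    f=np.array(s['force']);print('t %.2f track xy %s tipz %.1f | F track x %.1f y %.1f z %.1f open %.2f yaw err %.2f M %s'%(s['time_s'],q.round(1),p[2]*1000-70,f@xt,f@yt,f[2],s['opening'],np.degrees(np.arctan2(Rt[:,0]@yt*-1,-Rt[:,0]@xt)),np.round(s['moment'],2)))
    return s
def off(x,y,tz):
    R,o=st();s=bot.read_state();w=R@np.array([x,y])/1000+o
    d=np.array([*w,(tz+70)/1000])-s['position'];print('offset cm',(np.array(s['tcp_rot']).T@d*100).round(2))
E
python3 -c "
from h import *
where();off(-245,-1,60)"
```

```text
t 0.20 track xy [-536.3 -302.7] tipz 221.6 | F track x 0.1 y 0.4 z -0.0 open 1.00 yaw err -21.14 M [-0.04  0.07 -0.06]
offset cm [-16.27  38.65  16.18]
```

Call:
arm_command:
  targets:
    - {"rot": [0,0,-21.1],"offset": [-16.3,38.6,16.2],"gripper": 1}
    - {"rot": [0,0,-21.1],"offset": [-16.3,38.6,16.2],"gripper": 1}
    - {"rot": [0,0,-21.1],"offset": [-16.3,38.6,16.2],"gripper": 1}
    - {"rot": [0,0,-21.1],"offset": [-16.3,38.6,16.2],"gripper": 1}
    - {"rot": [0,0,-21.1],"offset": [-16.3,38.6,16.2],"gripper": 1}
    - {"rot": [0,0,-21.1],"offset": [-16.3,38.6,16.2],"gripper": 1}
    - {"rot": [0,0,-21.1],"offset": [-16.3,38.6,16.2],"gripper": 1}
    - {"rot": [0,0,-21.1],"offset": [-16.3,38.6,16.2],"gripper": 1}

```text
time_s: 1.0
position: [0.5224, 0.274, 0.1484]
tcp_rot: [[0.099, 0.995, 0.0], [0.995, -0.099, 0.0], [0.0, 0.0, -1.0]]
force: [0.1, 0.2, -0.7]
opening: 0.356
```

Call:
arm_command:
  targets:
    - {"rot": [0,0,0],"offset": [0,0,0],"gripper": 1}

```text
time_s: 1.1
position: [0.5248, 0.2709, 0.1468]
tcp_rot: [[0.106, 0.994, -0.0], [0.994, -0.106, -0.002], [-0.002, -0.0, -1.0]]
force: [-0.8, 0.7, -0.2]
opening: 0.266
```

```bash
python3 -c "
from h import *
where();off(-245,-1,60)"
```

```text
t 1.10 track xy [-275.   -32.4] tipz 76.8 | F track x -0.6 y -0.9 z -0.2 open 0.27 yaw err -0.42 M [-0.02  0.04  0.03]
offset cm [-2.98  3.16  1.69]
```

Call:
arm_command:
  targets:
    - {"rot": [0,0,-0.4],"offset": [-3.0,3.2,1.5],"gripper": 1}
    - {"rot": [0,0,-0.4],"offset": [-3.0,3.2,1.5],"gripper": 1}
    - {"rot": [0,0,-0.4],"offset": [-3.0,3.2,1.5],"gripper": 1}
    - {"rot": [0,0,-0.4],"offset": [-3.0,3.2,3.8],"gripper": 1}
    - {"rot": [0,0,-0.4],"offset": [-3.0,3.2,4.5],"gripper": 1}
    - {"rot": [0,0,-0.4],"offset": [-3.0,3.2,4.5],"gripper": 1}

```text
time_s: 1.7
position: [0.5484, 0.2434, 0.1033]
tcp_rot: [[0.091, 0.996, -0.003], [0.996, -0.091, -0.001], [-0.001, -0.003, -1.0]]
force: [-0.3, 0.1, -0.0]
opening: 0.002
```

```bash
python3 -c "
from h import *
where();cap('side','s1.png')
import cv2
b=cv2.imread('pics/s1.png')[150:340,190:360];cv2.imwrite('pics/c3.png',cv2.resize(b,None,fx=3.1,fy=3.1,interpolation=cv2.INTER_CUBIC))"
```

```text
t 1.70 track xy [-250.    -6.2] tipz 33.3 | F track x -0.1 y -0.3 z -0.0 open 0.00 yaw err 0.45 M [0.1  0.04 0.  ]
```

View pics/c3.png

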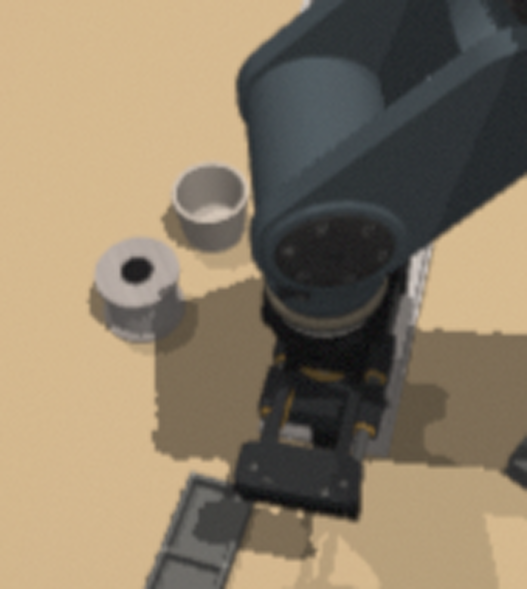

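The side view is blocked by the arm. The gripper is behind the tray's end, and the cup (210,205) and reel (137,290) are clear. I'll lower it and creep forward until contact.

Call:
arm_command:
  targets:
    - {"rot": [0,0,0],"offset": [0,0,0.9],"gripper": 1}
    - {"rot": [0,0,0],"offset": [0,0,1.8],"gripper": 1}
    - {"rot": [0,0,0],"offset": [0,0,1.8],"gripper": 1}
    - {"rot": [0,0,0],"offset": [0,0,1.8],"gripper": 1}

```text
time_s: 2.15
position: [0.5499, 0.2425, 0.0858]
tcp_rot: [[0.092, 0.996, -0.001], [0.996, -0.092, -0.0], [-0.0, -0.001, -1.0]]
force: [-0.1, -0.2, 0.5]
opening: 0.005
```

```bash
python3 -c "
from h import *
where();off(-230,-1,14)"
```

```text
t 2.15 track xy [-249.3   -4.6] tipz 15.8 | F track x 0.2 y -0.0 z 0.5 open 0.00 yaw err 0.36 M [ 0.04 -0.06 -0.01]
offset cm [-1.93  0.34  0.18]
```

Call:
arm_command:
  targets:
    - {"rot": [0,0,0.35],"offset": [-0.4,0.3,0.15],"gripper": 1}
    - {"rot": [0,0,0.35],"offset": [-0.8,0.3,0.15],"gripper": 1}
    - {"rot": [0,0,0.35],"offset": [-1.2,0.3,0.15],"gripper": 1}
    - {"rot": [0,0,0.35],"offset": [-1.6,0.3,0.15],"gripper": 1}
    - {"rot": [0,0,0.35],"offset": [-2.0,0.3,0.15],"gripper": 1}
    - {"rot": [0,0,0.35],"offset": [-2.4,0.3,0.15],"gripper": 1}
    - {"rot": [0,0,0.35],"offset": [-2.8,0.3,0.15],"gripper": 1}

```text
time_s: 2.85
position: [0.5505, 0.214, 0.0847]
tcp_rot: [[0.099, 0.995, 0.0], [0.995, -0.099, 0.0], [0.0, 0.0, -1.0]]
force: [-0.4, 0.8, -0.0]
opening: 0.002
```

```bash
python3 -c "
from h import *
where()"
```

```text
t 2.85 track xy [-221.    -1.2] tipz 14.7 | F track x -0.7 y -0.5 z -0.0 open 0.00 yaw err -0.00 M [ 0.29  0.02 -0.02]
```

Call:
arm_command:
  targets:
    - {"rot": [0,0,0],"offset": [-0.5,0,0],"gripper": 1}
    - {"rot": [0,0,0],"offset": [-1.1,0,0],"gripper": 1}
    - {"rot": [0,0,0],"offset": [-1.8,0,0],"gripper": 1}
    - {"rot": [0,0,0],"offset": [-2.6,0,0],"gripper": 1}
    - {"rot": [0,0,0],"offset": [-3.4,0,0],"gripper": 1}
    - {"rot": [0,0,0],"offset": [-4.2,0,0],"gripper": 1}
    - {"rot": [0,0,0],"offset": [-5.0,0,0],"gripper": 1}
    - {"rot": [0,0,0],"offset": [-5.8,0,0],"gripper": 1}

```text
time_s: 3.65
position: [0.5448, 0.1559, 0.0847]
tcp_rot: [[0.099, 0.995, 0.0], [0.995, -0.099, 0.0], [0.0, 0.0, -1.0]]
force: [0.4, 0.7, -0.0]
opening: 0.009
```

```bash
python3 -c "
from h import *
where()"
```

```text
t 3.65 track xy [-162.6   -1.1] tipz 14.7 | F track x -0.7 y 0.3 z -0.0 open 0.01 yaw err 0.00 M [ 0.27  0.01 -0.  ]
```

Call:
arm_command:
  targets:
    - {"rot": [0,0,0],"offset": [-0.8,0,0],"gripper": 1}
    - {"rot": [0,0,0],"offset": [-1.6,0,0],"gripper": 1}
    - {"rot": [0,0,0],"offset": [-2.4,0,0],"gripper": 1}
    - {"rot": [0,0,0],"offset": [-3.2,0,0],"gripper": 1}
    - {"rot": [0,0,0],"offset": [-4.0,0,0],"gripper": 1}
    - {"rot": [0,0,0],"offset": [-4.8,0,0],"gripper": 1}
    - {"rot": [0,0,0],"offset": [-5.6,0,0],"gripper": 1}
    - {"rot": [0,0,0],"offset": [-6.4,0,0],"gripper": 1}

```text
time_s: 4.45
position: [0.5384, 0.0923, 0.0846]
tcp_rot: [[0.098, 0.995, -0.0], [0.995, -0.098, -0.0], [-0.0, -0.0, -1.0]]
force: [-0.5, 1.0, 0.8]
opening: 0.005
```

```bash
python3 -c "
from h import *
where()
d=cap('top','t2.png')
import cv2
b=cv2.imread('pics/t2.png')[135:225,215:455];cv2.imwrite('pics/c4.png',cv2.resize(b,None,fx=3.3,fy=3.3,interpolation=cv2.INTER_CUBIC))"
```

```text
t 4.45 track xy [-98.7  -1.2] tipz 14.6 | F track x -0.9 y -0.6 z 0.8 open 0.00 yaw err 0.01 M [0.25 0.   0.05]
```

View pics/c4.png

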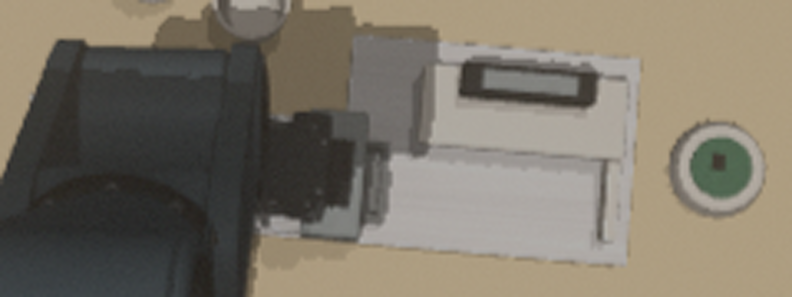

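The tray front has come out beyond the arch, with its front edge at about crop (388,187). The gripper body overhangs the arch, as expected with clearance above it.

```bash
python3 -c "
from h import *
d=cap('top');R,o=st()
for u,v in((390,153),(385,220)): print((ray(d,u/3.3+215,v/3.3+135,.028)[:2]-o)@R*1000)"
```

```text
[42.74767934 22.26312182]
[ 43.13997274 -28.90800883]
```

Call:
arm_command:
  targets:
    - {"rot": [0,0,0],"offset": [-0.8,0,0],"gripper": 1}
    - {"rot": [0,0,0],"offset": [-1.6,0,0],"gripper": 1}
    - {"rot": [0,0,0],"offset": [-2.4,0,0],"gripper": 1}
    - {"rot": [0,0,0],"offset": [-3.2,0,0],"gripper": 1}
    - {"rot": [0,0,0],"offset": [-4.0,0,0],"gripper": 1}
    - {"rot": [0,0,0],"offset": [-4.6,0,0],"gripper": 1}
    - {"rot": [0,0,0],"offset": [-5.0,0,0],"gripper": 1}
    - {"rot": [0,0,0],"offset": [-5.2,0,0],"gripper": 1}

```text
time_s: 5.35
position: [0.5333, 0.0407, 0.0846]
tcp_rot: [[0.099, 0.995, -0.0], [0.995, -0.099, 0.0], [0.0, -0.0, -1.0]]
force: [0.3, 1.3, -0.4]
opening: 0.006
```

```bash
python3 -c "
from h import *
where()"
```

```text
t 5.35 track xy [-46.8  -1.2] tipz 14.6 | F track x -1.3 y 0.2 z -0.4 open 0.01 yaw err -0.02 M [ 0.21  0.02 -0.  ]
```

Call:
arm_command:
  targets:
    - {"rot": [0,0,0],"offset": [0.5,0,0],"gripper": 1}
    - {"rot": [0,0,0],"offset": [0.5,0,-3],"gripper": 1}
    - {"rot": [0,0,0],"offset": [0.5,0,-7],"gripper": 1}
    - {"rot": [0,0,0],"offset": [0.5,0,-7],"gripper": 1}
    - {"rot": [0,0,0],"offset": [0.5,0,-7],"gripper": 1}

```text
time_s: 5.85
position: [0.5344, 0.0465, 0.1556]
tcp_rot: [[0.098, 0.995, 0.003], [0.995, -0.098, -0.0], [-0.0, 0.003, -1.0]]
force: [-0.5, -0.9, -0.3]
opening: 0.005
```

Call:
arm_command:
  targets:
    - {"rot": [0,0,0],"offset": [-4,0,0],"gripper": 1}
    - {"rot": [0,0,0],"offset": [-8,0,0],"gripper": 1}
    - {"rot": [0,0,0],"offset": [-11.8,0,0],"gripper": 1}
    - {"rot": [0,0,0],"offset": [-11.8,0,0],"gripper": 1}
    - {"rot": [0,0,0],"offset": [-11.8,0,0],"gripper": 1}
    - {"rot": [0,0,0],"offset": [-11.8,0,2.5],"gripper": 1}
    - {"rot": [0,0,0],"offset": [-11.8,0,3.5],"gripper": 1}
    - {"rot": [0,0,0],"offset": [-11.8,0,3.5],"gripper": 1}

```text
time_s: 6.65
position: [0.5208, -0.0696, 0.1178]
tcp_rot: [[0.097, 0.995, -0.005], [0.995, -0.097, 0.002], [0.001, -0.005, -1.0]]
force: [0.6, 0.7, -0.4]
opening: 0.004
```

```bash
python3 -c "
from h import *
where()
d=cap('top','t3.png');e=cap('side','s3.png')
import cv2
a=cv2.resize(cv2.imread('pics/t3.png')[135:225,275:415],None,fx=3.3,fy=3.3);b=cv2.resize(cv2.imread('pics/s3.png')[110:230,245:365],None,fx=3,fy=3)
c=np.zeros((360,830,3),np.uint8);c[:a.shape[0],:a.shape[1]]=a;c[:,465:825]=b
cv2.imwrite('pics/c5.png',c[:,:800])"
```

```text
t 6.65 track xy [64.1 -2.7] tipz 47.8 | F track x -0.8 y 0.5 z -0.4 open 0.00 yaw err 0.11 M [ 0.04 -0.04  0.  ]
```

View pics/c5.png

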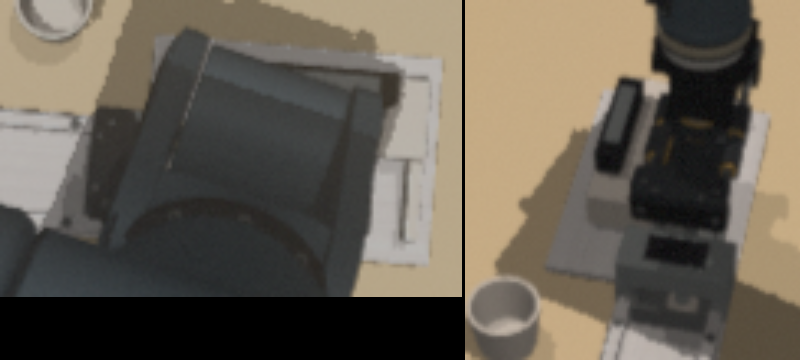

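The view beyond the arch is mostly covered by the arm. The gripper is centred on the lane and clear of the arch and the hood, and a sensor is visible under the arch at about (683,300). I'll descend into the well carefully and watch the force.

Call:
arm_command:
  targets:
    - {"rot": [0,0,0],"offset": [-0.2,0.1,1.0],"gripper": 1}
    - {"rot": [0,0,0],"offset": [-0.2,0.1,1.6],"gripper": 1}
    - {"rot": [0,0,0],"offset": [-0.2,0.1,2.1],"gripper": 1}
    - {"rot": [0,0,0],"offset": [-0.2,0.1,2.4],"gripper": 1}

```text
time_s: 7.15
position: [0.5229, -0.0734, 0.0951]
tcp_rot: [[0.099, 0.995, -0.001], [0.995, -0.099, 0.0], [0.0, -0.001, -1.0]]
force: [-0.0, 0.2, 0.5]
opening: 0.002
```

Call:
arm_command:
  targets:
    - {"rot": [0,0,0],"offset": [0,0,0.3],"gripper": 1}
    - {"rot": [0,0,0],"offset": [0,0,0.6],"gripper": 1}
    - {"rot": [0,0,0],"offset": [0,0,0.7],"gripper": 1}

```text
time_s: 7.45
position: [0.523, -0.0734, 0.0883]
tcp_rot: [[0.099, 0.995, -0.0], [0.995, -0.099, 0.0], [0.0, -0.0, -1.0]]
force: [-0.4, -0.1, 0.1]
opening: 0.008
```

```bash
python3 -c "
from h import *
where()"
```

```text
t 7.45 track xy [67.7 -0.2] tipz 18.3 | F track x 0.2 y -0.4 z 0.1 open 0.01 yaw err 0.01 M [ 0.02 -0.01 -0.04]
```

Call:
arm_command:
  targets:
    - {"rot": [0,0,0],"offset": [-0.4,0,0.2],"gripper": 1}
    - {"rot": [0,0,0],"offset": [-0.8,0,0.2],"gripper": 1}
    - {"rot": [0,0,0],"offset": [-1.2,0,0.2],"gripper": 1}
    - {"rot": [0,0,0],"offset": [-1.7,0,0.2],"gripper": 1}
    - {"rot": [0,0,0],"offset": [-2.4,0,0.2],"gripper": 1}
    - {"rot": [0,0,0],"offset": [-3.2,0,0.2],"gripper": 1}
    - {"rot": [0,0,0],"offset": [-4.0,0,0.2],"gripper": 1}
    - {"rot": [0,0,0],"offset": [-4.8,0,0.2],"gripper": 1}

```text
time_s: 8.25
position: [0.5182, -0.122, 0.0866]
tcp_rot: [[0.099, 0.995, 0.0], [0.995, -0.099, -0.0], [-0.0, 0.0, -1.0]]
force: [0.7, 0.6, -0.3]
opening: 0.007
```

```bash
python3 -c "
from h import *
where()"
```

```text
t 8.25 track xy [ 1.165e+02 -1.000e-01] tipz 16.6 | F track x -0.7 y 0.6 z -0.3 open 0.01 yaw err -0.01 M [ 0.24 -0.05  0.05]
```

Moment and force show the tray being dragged. Continuing towards the stop.

Call:
arm_command:
  targets:
    - {"rot": [0,0,0],"offset": [-0.8,0,0],"gripper": 1}
    - {"rot": [0,0,0],"offset": [-1.6,0,0],"gripper": 1}
    - {"rot": [0,0,0],"offset": [-2.4,0,0],"gripper": 1}
    - {"rot": [0,0,0],"offset": [-3.2,0,0],"gripper": 1}
    - {"rot": [0,0,0],"offset": [-4.0,0,0],"gripper": 1}
    - {"rot": [0,0,0],"offset": [-4.6,0,0],"gripper": 1}
    - {"rot": [0,0,0],"offset": [-5.0,0,0],"gripper": 1}
    - {"rot": [0,0,0],"offset": [-5.2,0,0],"gripper": 1}

```text
time_s: 9.05
position: [0.5132, -0.1733, 0.0866]
tcp_rot: [[0.099, 0.995, 0.0], [0.995, -0.099, 0.0], [0.0, 0.0, -1.0]]
force: [-0.5, 1.3, 0.7]
opening: 0.004
```

```bash
python3 -c "
from h import *
where()"
```

```text
t 9.05 track xy [ 1.681e+02 -1.000e-01] tipz 16.6 | F track x -1.2 y -0.6 z 0.7 open 0.00 yaw err -0.01 M [ 0.32 -0.05  0.  ]
```

Call:
arm_command:
  targets:
    - {"rot": [0,0,0],"offset": [-0.2,0,0],"gripper": 1}
    - {"rot": [0,0,0],"offset": [-0.4,0,0],"gripper": 1}
    - {"rot": [0,0,0],"offset": [-0.6,0,0],"gripper": 1}
    - {"rot": [0,0,0],"offset": [-0.8,0,0],"gripper": 1}
    - {"rot": [0,0,0],"offset": [-1.0,0,0],"gripper": 1}
    - {"rot": [0,0,0],"offset": [-1.2,0,0],"gripper": 1}

```text
time_s: 9.65
position: [0.512, -0.1849, 0.0866]
tcp_rot: [[0.098, 0.995, -0.0], [0.995, -0.098, 0.0], [0.0, -0.0, -1.0]]
force: [-0.5, 1.4, 1.4]
opening: 0.004
```

Call:
arm_command:
  targets:
    - {"rot": [0,0,0],"offset": [-0.15,0,0],"gripper": 1}
    - {"rot": [0,0,0],"offset": [-0.3,0,0],"gripper": 1}

```text
time_s: 9.85
position: [0.5117, -0.1879, 0.0866]
tcp_rot: [[0.098, 0.995, -0.0], [0.995, -0.098, 0.0], [0.0, -0.0, -1.0]]
force: [0.1, 2.1, 0.5]
opening: 0.003
```

Call:
arm_command:
  targets:
    - {"rot": [0,0,0],"offset": [-0.15,0,0],"gripper": 1}
    - {"rot": [0,0,0],"offset": [-0.3,0,0],"gripper": 1}

```text
time_s: 10.05
position: [0.5114, -0.1909, 0.0866]
tcp_rot: [[0.099, 0.995, -0.0], [0.995, -0.099, 0.0], [0.0, -0.0, -1.0]]
force: [0.4, 1.4, 1.7]
opening: 0.004
```

```bash
python3 -c "
from h import *
where()"
```

```text
t 10.05 track xy [ 1.858e+02 -1.000e-01] tipz 16.6 | F track x -1.4 y 0.2 z 1.7 open 0.00 yaw err 0.01 M [ 0.3  -0.07 -0.  ]
```

Call:
arm_command:
  targets:
    - {"rot": [0,0,0],"offset": [-0.1,0,0],"gripper": 1}
    - {"rot": [0,0,0],"offset": [-0.2,0,0],"gripper": 1}

```text
time_s: 10.25
position: [0.5112, -0.1928, 0.0866]
tcp_rot: [[0.098, 0.995, -0.0], [0.995, -0.098, 0.0], [0.0, -0.0, -1.0]]
force: [0.5, 2.3, 0.6]
opening: 0.006
```

Call:
arm_command:
  targets:
    - {"rot": [0,0,0],"offset": [-0.1,0,0],"gripper": 1}
    - {"rot": [0,0,0],"offset": [-0.2,0,0],"gripper": 1}

```text
time_s: 10.45
position: [0.511, -0.1948, 0.0866]
tcp_rot: [[0.098, 0.995, -0.0], [0.995, -0.098, 0.0], [0.0, -0.0, -1.0]]
force: [-0.1, 1.5, 0.5]
opening: 0.006
```

```bash
python3 -c "
from h import *
where()"
```

```text
t 10.45 track xy [ 1.897e+02 -1.000e-01] tipz 16.6 | F track x -1.5 y -0.2 z 0.5 open 0.01 yaw err 0.01 M [ 0.24 -0.02  0.04]
```

Call:
arm_command:
  targets:
    - {"rot": [0,0,0],"offset": [-0.1,0,0],"gripper": 1}
    - {"rot": [0,0,0],"offset": [-0.2,0,0],"gripper": 1}

```text
time_s: 10.65
position: [0.5108, -0.1967, 0.0866]
tcp_rot: [[0.099, 0.995, -0.0], [0.995, -0.099, 0.0], [0.0, -0.0, -1.0]]
force: [2.6, 4.9, 1.9]
opening: 0.004
```

Call:
arm_command:
  targets:
    - {"rot": [0,0,0],"offset": [-0.1,0,0],"gripper": 1}
    - {"rot": [0,0,0],"offset": [-0.2,0,0],"gripper": 1}

```text
time_s: 10.85
position: [0.5108, -0.1969, 0.0866]
tcp_rot: [[0.1, 0.995, 0.0], [0.995, -0.1, 0.003], [0.003, -0.0, -1.0]]
force: [4.5, 11.6, 2.7]
opening: 0.003
```

```bash
python3 -c "
from h import *
where()
d=cap('top','t4.png');e=cap('side','s4.png')
import cv2
a=cv2.resize(cv2.imread('pics/t4.png')[135:225,305:425],None,fx=3.3,fy=3.3);b=cv2.resize(cv2.imread('pics/s4.png')[110:230,255:365],None,fx=3.5,fy=3.5)
c=np.zeros((420,790,3),np.uint8);c[:a.shape[0],:a.shape[1]]=a;c[:,400:785]=b
cv2.imwrite('pics/c6.png',c)"
```

```text
t 10.85 track xy [ 1.919e+02 -1.000e-01] tipz 16.6 | F track x -12.0 y 3.4 z 2.7 open 0.00 yaw err -0.10 M [ 1.97 -0.79  0.  ]
```

View pics/c6.png

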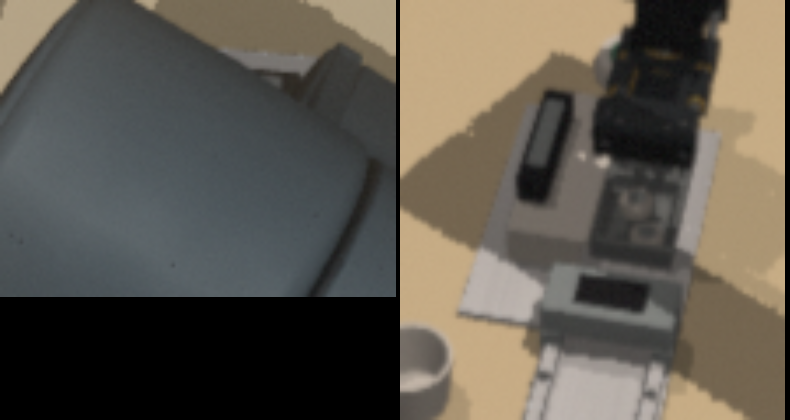

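Contact with the stop reads 12 N. In the side view the tray lies at the end of the lane, flat, with both sensors in it (about 632,205 and 650,230). I'll back off, lift out, open, and go round to the −y side.

Call:
arm_command:
  targets:
    - {"rot": [0,0,0],"offset": [0.4,0,0],"gripper": 1}
    - {"rot": [0,0,0],"offset": [1.0,0,0],"gripper": 1}
    - {"rot": [0,0,0],"offset": [1.0,0,0],"gripper": 1}
    - {"rot": [0,0,0],"offset": [1.0,0,-2],"gripper": 1}
    - {"rot": [0,0,0],"offset": [1.0,0,-4.5],"gripper": 1}
    - {"rot": [0,0,0],"offset": [1.0,0,-4.5],"gripper": 1}
    - {"rot": [0,0,0],"offset": [1.0,-2,-4.5],"gripper": 0.5}
    - {"rot": [0,0,0],"offset": [3.0,-5,-4.5],"gripper": 0.1}

```text
time_s: 11.75
position: [0.4658, -0.1667, 0.1317]
tcp_rot: [[0.1, 0.995, 0.005], [0.995, -0.1, -0.004], [-0.003, 0.006, -1.0]]
force: [0.1, 0.2, 0.3]
opening: 0.115
```

Call:
arm_command:
  targets:
    - {"rot": [0,0,0],"offset": [2.0,-1.5,0],"gripper": 0.1}
    - {"rot": [0,0,0],"offset": [2.0,-1.5,0],"gripper": 0.1}
    - {"rot": [0,0,0],"offset": [2.0,-1.5,0],"gripper": 0.1}
    - {"rot": [0,0,0],"offset": [2.0,-1.5,0],"gripper": 0.1}

```text
time_s: 12.15
position: [0.4523, -0.1438, 0.1315]
tcp_rot: [[0.099, 0.995, 0.002], [0.995, -0.099, -0.001], [-0.001, 0.002, -1.0]]
force: [0.6, -0.5, 1.1]
opening: 0.466
```

```bash
python3 -c "
from h import *
where();off(141,-60,14)
e=cap('side','s5.png')
import cv2
b=cv2.resize(cv2.imread('pics/s5.png')[110:230,245:375],None,fx=5,fy=5,interpolation=cv2.INTER_CUBIC)
cv2.imwrite('pics/c7.png',b)"
```

```text
t 12.15 track xy [144.7 -63.6] tipz 61.5 | F track x 0.4 y 0.7 z 1.1 open 0.47 yaw err 0.00 M [ 0.04 -0.03  0.03]
offset cm [0.38 0.35 4.75]
```

View pics/c7.png

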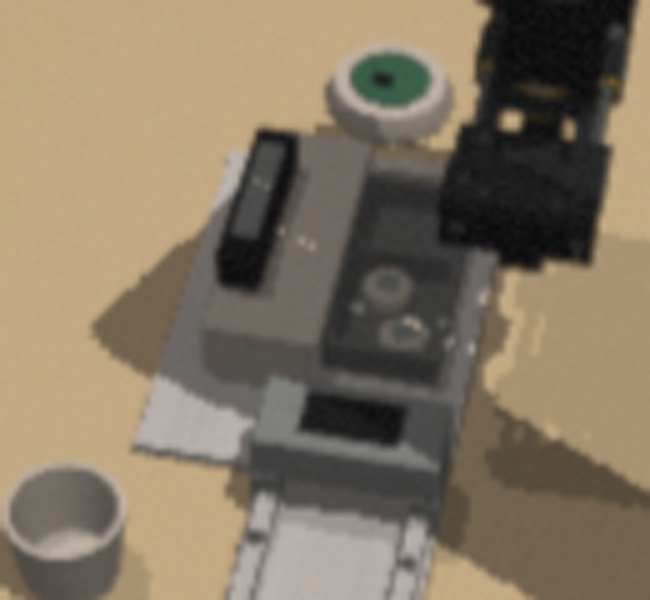

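The tray sits against the end stop with its rear top edge from about (323,347) to (440,363) in the crop. Both sensors are in it (385,288 and 403,332). The gripper is to the −y side.

```bash
python3 -c "
from h import *
d=cap('side');R,o=st()
for u,v in((323,347),(440,363),(370,170)): print((ray(d,u/5+245,v/5+110,.028)[:2]-o)@R*1000)"
```

```text
[71.79430994 30.1226    ]
[ 73.6375836  -31.36032075]
[206.79253072  30.68285354]
```

Call:
arm_command:
  targets:
    - {"rot": [0,0,0],"offset": [0.2,0,0],"gripper": 0.1}
    - {"rot": [0,0,0],"offset": [0.2,0,0],"gripper": 0.1}
    - {"rot": [0,0,0],"offset": [0.2,0,0],"gripper": 0.1}
    - {"rot": [0,0,0],"offset": [0.2,0,2.5],"gripper": 0.1}
    - {"rot": [0,0,0],"offset": [0.2,0,4.7],"gripper": 0.1}
    - {"rot": [0,0,0],"offset": [0.2,0,4.7],"gripper": 0.1}
    - {"rot": [0,0,0],"offset": [0.2,0,4.7],"gripper": 0.1}

```text
time_s: 12.95
position: [0.4509, -0.1405, 0.0845]
tcp_rot: [[0.098, 0.995, -0.001], [0.995, -0.098, 0.001], [0.0, -0.001, -1.0]]
force: [-0.3, -0.9, 0.7]
opening: 0.901
```

```bash
python3 -c "
from h import *
where()"
```

```text
t 12.95 track xy [141.6 -65.3] tipz 14.5 | F track x 0.9 y -0.2 z 0.7 open 0.90 yaw err 0.01 M [ 0.05 -0.03  0.  ]
```

Call:
arm_command:
  targets:
    - {"rot": [0,0,0],"offset": [0,0.9,0],"gripper": 0.1}
    - {"rot": [0,0,0],"offset": [0,1.7,0],"gripper": 0.1}
    - {"rot": [0,0,0],"offset": [0,2.1,0],"gripper": 0.1}
    - {"rot": [0,0,0],"offset": [0,2.4,0],"gripper": 0.1}
    - {"rot": [0,0,0],"offset": [0,2.7,0],"gripper": 0.1}
    - {"rot": [0,0,0],"offset": [0,3.0,0],"gripper": 0.1}
    - {"rot": [0,0,0],"offset": [0,3.3,0],"gripper": 0.1}

```text
time_s: 13.65
position: [0.4836, -0.1436, 0.0845]
tcp_rot: [[0.098, 0.995, -0.001], [0.995, -0.098, 0.001], [0.001, -0.001, -1.0]]
force: [-1.5, 0.0, 0.3]
opening: 0.901
```

```bash
python3 -c "
from h import *
where()"
```

```text
t 13.65 track xy [141.4 -32.5] tipz 14.5 | F track x 0.1 y -1.5 z 0.3 open 0.90 yaw err 0.01 M [ 0.08  0.3  -0.01]
```

Call:
arm_command:
  targets:
    - {"rot": [0,0,0],"offset": [0,0.2,0],"gripper": 0.1}
    - {"rot": [0,0,0],"offset": [0,0.4,0],"gripper": 0.1}
    - {"rot": [0,0,0],"offset": [0,0.6,0],"gripper": 0.1}
    - {"rot": [0,0,0],"offset": [0,0.8,0],"gripper": 0.1}
    - {"rot": [0,0,0],"offset": [0,1.0,0],"gripper": 0.1}

```text
time_s: 14.15
position: [0.4941, -0.1449, 0.0845]
tcp_rot: [[0.099, 0.995, 0.0], [0.995, -0.099, -0.0], [-0.0, 0.0, -1.0]]
force: [-0.7, -0.1, -1.1]
opening: 0.902
```

Call:
arm_command:
  targets:
    - {"rot": [0,0,0],"offset": [0,0.2,0],"gripper": 0.1}
    - {"rot": [0,0,0],"offset": [0,0.4,0],"gripper": 0.1}
    - {"rot": [0,0,0],"offset": [0,0.6,0],"gripper": 0.1}

```text
time_s: 14.45
position: [0.5, -0.1454, 0.0846]
tcp_rot: [[0.099, 0.995, -0.0], [0.995, -0.099, 0.0], [0.0, -0.0, -1.0]]
force: [-2.0, -0.3, -0.5]
opening: 0.901
```

```bash
python3 -c "
from h import *
where()"
```

```text
t 14.45 track xy [141.7 -15.9] tipz 14.6 | F track x 0.4 y -1.9 z -0.5 open 0.90 yaw err 0.01 M [0.02 0.17 0.01]
```

Call:
arm_command:
  targets:
    - {"rot": [0,0,0],"offset": [0,0.1,0],"gripper": 0.1}
    - {"rot": [0,0,0],"offset": [0,0.2,0],"gripper": 0.1}
    - {"rot": [0,0,0],"offset": [0,0.25,0],"gripper": 0.1}

```text
time_s: 14.75
position: [0.5024, -0.1457, 0.0846]
tcp_rot: [[0.098, 0.995, -0.0], [0.995, -0.098, -0.0], [-0.0, -0.0, -1.0]]
force: [-1.9, 0.2, -0.2]
opening: 0.901
```

Call:
arm_command:
  targets:
    - {"rot": [0,0,0],"offset": [0,0.1,0],"gripper": 0.1}
    - {"rot": [0,0,0],"offset": [0,0.2,0],"gripper": 0.1}

```text
time_s: 14.95
position: [0.5043, -0.1459, 0.0846]
tcp_rot: [[0.099, 0.995, -0.0], [0.995, -0.099, 0.0], [0.0, -0.0, -1.0]]
force: [-2.0, 0.9, 0.2]
opening: 0.899
```

```bash
python3 -c "
from h import *
where()"
```

```text
t 14.95 track xy [141.7 -11.6] tipz 14.6 | F track x -0.7 y -2.1 z 0.2 open 0.90 yaw err 0.01 M [0.05 0.14 0.02]
```

Call:
arm_command:
  targets:
    - {"rot": [0,0,0],"offset": [0,0.1,0],"gripper": 0.1}
    - {"rot": [0,0,0],"offset": [0,0.2,0],"gripper": 0.1}
    - {"rot": [0,0,0],"offset": [0,0.25,0],"gripper": 0.1}

```text
time_s: 15.25
position: [0.5069, -0.1461, 0.0846]
tcp_rot: [[0.098, 0.995, 0.0], [0.995, -0.098, -0.0], [-0.0, 0.0, -1.0]]
force: [-1.8, -0.2, -0.3]
opening: 0.899
```

Call:
arm_command:
  targets:
    - {"rot": [0,0,0],"offset": [0,0.1,0],"gripper": 0.1}
    - {"rot": [0,0,0],"offset": [0,0.2,0],"gripper": 0.1}
    - {"rot": [0,0,0],"offset": [0,0.25,0],"gripper": 0.1}

```text
time_s: 15.55
position: [0.5095, -0.1464, 0.0846]
tcp_rot: [[0.098, 0.995, 0.0], [0.995, -0.098, -0.0], [-0.0, 0.0, -1.0]]
force: [-1.8, 0.5, 0.3]
opening: 0.897
```

Call:
arm_command:
  targets:
    - {"rot": [0,0,0],"offset": [0,0.1,0],"gripper": 0.1}
    - {"rot": [0,0,0],"offset": [0,0.2,0],"gripper": 0.1}
    - {"rot": [0,0,0],"offset": [0,0.25,0],"gripper": 0.1}

```text
time_s: 15.85
position: [0.5118, -0.1466, 0.0846]
tcp_rot: [[0.099, 0.995, -0.0], [0.995, -0.099, 0.0], [0.0, -0.0, -1.0]]
force: [-1.9, -0.7, 0.9]
opening: 0.905
```

Call:
arm_command:
  targets:
    - {"rot": [0,0,0],"offset": [0,0.1,0],"gripper": 0.1}
    - {"rot": [0,0,0],"offset": [0,0.2,0],"gripper": 0.1}
    - {"rot": [0,0,0],"offset": [0,0.25,0],"gripper": 0.1}

```text
time_s: 16.15
position: [0.5122, -0.1463, 0.0843]
tcp_rot: [[0.098, 0.995, -0.005], [0.995, -0.098, 0.002], [0.001, -0.005, -1.0]]
force: [-6.5, -0.9, 2.5]
opening: 0.899
```

Call:
arm_command:
  targets:
    - {"rot": [0,0,0],"offset": [0,0.05,0],"gripper": 0.1}
    - {"rot": [0,0,0],"offset": [0,0.05,0],"gripper": 0.1}

```text
time_s: 16.35
position: [0.5123, -0.1462, 0.0843]
tcp_rot: [[0.098, 0.995, -0.006], [0.995, -0.098, 0.002], [0.002, -0.006, -1.0]]
force: [-7.5, -1.6, 1.9]
opening: 0.904
```

```bash
python3 -c "
from h import *
where()"
```

```text
t 16.35 track xy [141.2  -3.7] tipz 14.3 | F track x 2.3 y -7.3 z 1.9 open 0.90 yaw err 0.02 M [-0.27  1.2  -0.16]
```

Call:
arm_command:
  targets:
    - {"rot": [0,0,0],"offset": [0,0.1,0],"gripper": 0.1}
    - {"rot": [0,0,0],"offset": [0,0.2,0],"gripper": 0.1}
    - {"rot": [0,0,0],"offset": [0,0.2,0],"gripper": 0.1}

```text
time_s: 16.65
position: [0.5126, -0.146, 0.0841]
tcp_rot: [[0.098, 0.995, -0.01], [0.995, -0.098, 0.004], [0.003, -0.01, -1.0]]
force: [-9.5, -2.2, 3.4]
opening: 0.901
```

```bash
python3 -c "
from h import *
where()"
```

```text
t 16.65 track xy [141.   -3.4] tipz 14.1 | F track x 3.2 y -9.2 z 3.4 open 0.90 yaw err 0.03 M [-0.44  1.74 -0.22]
```

Call:
arm_command:
  targets:
    - {"rot": [0,0,0],"offset": [0,0.1,0],"gripper": 0.1}
    - {"rot": [0,0,0],"offset": [0,0.2,0],"gripper": 0.1}
    - {"rot": [0,0,0],"offset": [0,0.2,0],"gripper": 0.1}

```text
time_s: 16.95
position: [0.5129, -0.1457, 0.0839]
tcp_rot: [[0.098, 0.995, -0.014], [0.995, -0.098, 0.005], [0.004, -0.015, -1.0]]
force: [-12.6, -1.6, 4.9]
opening: 0.903
```

```bash
python3 -c "
from h import *
where()"
```

```text
t 16.95 track xy [140.7  -3.1] tipz 13.9 | F track x 2.9 y -12.4 z 4.9 open 0.90 yaw err 0.04 M [-0.57  2.13 -0.26]
```

Call:
arm_command:
  targets:
    - {"rot": [0,0,0],"offset": [0,0.1,0],"gripper": 0.1}
    - {"rot": [0,0,0],"offset": [0,0.2,0],"gripper": 0.1}
    - {"rot": [0,0,0],"offset": [0,0.2,0],"gripper": 0.1}

```text
time_s: 17.25
position: [0.5132, -0.1455, 0.0837]
tcp_rot: [[0.098, 0.995, -0.018], [0.995, -0.098, 0.006], [0.005, -0.019, -1.0]]
force: [-15.3, -2.5, 6.6]
opening: 0.898
```

```bash
python3 -c "
from h import *
where()"
```

```text
t 17.25 track xy [140.4  -2.8] tipz 13.7 | F track x 4.0 y -15.0 z 6.6 open 0.90 yaw err 0.06 M [-0.76  2.77 -0.32]
```

Call:
arm_command:
  targets:
    - {"rot": [0,0,0],"offset": [0,0.1,-0.05],"gripper": 0.1}
    - {"rot": [0,0,0],"offset": [0,0.1,-0.1],"gripper": 0.1}
    - {"rot": [0,0,0],"offset": [0,0.1,-0.1],"gripper": 0.1}

```text
time_s: 17.55
position: [0.5134, -0.1454, 0.0838]
tcp_rot: [[0.098, 0.995, -0.02], [0.995, -0.098, 0.007], [0.005, -0.021, -1.0]]
force: [-16.6, -4.4, 1.0]
opening: 0.897
```

```bash
python3 -c "
from h import *
where()"
```

```text
t 17.55 track xy [140.4  -2.6] tipz 13.8 | F track x 6.1 y -16.0 z 1.0 open 0.90 yaw err 0.06 M [-0.86  2.82 -0.34]
```

Call:
arm_command:
  targets:
    - {"rot": [0,0,0],"offset": [0,0,0],"gripper": 0.1}
    - {"rot": [0,0,0],"offset": [0,0,0],"gripper": 0.1}
    - {"rot": [0,0,0],"offset": [0,0,0],"gripper": 0.1}
    - {"rot": [0,0,0],"offset": [0,0,0],"gripper": 0.1}
    - {"rot": [0,0,0],"offset": [0,0,0],"gripper": 0.1}
    - {"rot": [0,0,0],"offset": [0,0,0],"gripper": 0.1}
    - {"rot": [0,0,0],"offset": [0,0,0],"gripper": 0.1}
    - {"rot": [0,0,0],"offset": [0,0,0],"gripper": 0.1}

```text
time_s: 18.35
position: [0.5134, -0.1454, 0.0838]
tcp_rot: [[0.098, 0.995, -0.02], [0.995, -0.098, 0.007], [0.005, -0.021, -1.0]]
force: [-16.9, -3.8, 1.9]
opening: 0.896
```

Call:
arm_command:
  targets:
    - {"rot": [0,0,0],"offset": [0,0,0],"gripper": 0.1}
    - {"rot": [0,0,0],"offset": [0,0,0],"gripper": 0.1}
    - {"rot": [0,0,0],"offset": [0,0,0],"gripper": 0.1}
    - {"rot": [0,0,0],"offset": [0,0,0],"gripper": 0.1}
    - {"rot": [0,0,0],"offset": [0,0,0],"gripper": 0.1}
    - {"rot": [0,0,0],"offset": [0,0,0],"gripper": 0.1}
    - {"rot": [0,0,0],"offset": [0,0,0],"gripper": 0.1}

```text
time_s: 19.05
position: [0.5134, -0.1454, 0.0838]
tcp_rot: [[0.098, 0.995, -0.02], [0.995, -0.098, 0.007], [0.005, -0.021, -1.0]]
force: [-16.9, -4.6, 1.0]
opening: 0.902
```

```bash
python3 -c "
from h import *
where()"
```

```text
t 19.05 track xy [140.3  -2.7] tipz 13.8 | F track x 6.2 y -16.3 z 1.0 open 0.90 yaw err 0.06 M [-0.86  2.82 -0.28]
```

Held steadily at about 16 N for 1.5 s. Backing off gently, then clearing the view.

Call:
arm_command:
  targets:
    - {"rot": [0,0,0],"offset": [0,-0.4,0],"gripper": 0.1}
    - {"rot": [0,0,0],"offset": [0,-0.8,0],"gripper": 0.1}
    - {"rot": [0,0,0],"offset": [0,-1.2,0],"gripper": 0.1}
    - {"rot": [0,0,0],"offset": [0,-2.0,0],"gripper": 0.1}
    - {"rot": [0,0,0],"offset": [0,-4.0,0],"gripper": 0.1}
    - {"rot": [0,0,0],"offset": [0,-6.0,0],"gripper": 0.1}
    - {"rot": [0,0,0],"offset": [0,-7.0,-2],"gripper": 0.1}
    - {"rot": [0,0,0],"offset": [0,-7.0,-6],"gripper": 0.1}

```text
time_s: 19.85
position: [0.4496, -0.1398, 0.1444]
tcp_rot: [[0.099, 0.995, -0.006], [0.995, -0.099, 0.004], [0.003, -0.006, -1.0]]
force: [1.4, -0.5, -0.3]
opening: 0.898
```

Call:
arm_command:
  targets:
    - {"rot": [0,0,0],"offset": [0,0,-4],"gripper": 0.1}
    - {"rot": [0,0,0],"offset": [0,0,-8],"gripper": 0.1}
    - {"rot": [0,0,0],"offset": [4,0,-11],"gripper": 0.1}
    - {"rot": [0,0,0],"offset": [9,0,-11],"gripper": 0.1}
    - {"rot": [0,0,0],"offset": [14,0,-11],"gripper": 0.1}
    - {"rot": [0,0,0],"offset": [19,0,-11],"gripper": 0.1}
    - {"rot": [0,0,0],"offset": [24,0,-11],"gripper": 0.1}
    - {"rot": [0,0,0],"offset": [24,0,-11],"gripper": 0.1}

```text
time_s: 20.65
position: [0.476, 0.1036, 0.2564]
tcp_rot: [[0.091, 0.996, 0.004], [0.996, -0.091, 0.002], [0.002, 0.003, -1.0]]
force: [-1.7, -0.3, -0.1]
opening: 0.895
```

```bash
python3 -c "
from h import *
where()
d=cap('top','t6.png');e=cap('side','s6.png')
import cv2
a=cv2.resize(cv2.imread('pics/t6.png')[115:235,285:455],None,fx=2.3,fy=2.3);b=cv2.resize(cv2.imread('pics/s6.png')[110:220,255:365],None,fx=3.5,fy=3.5)
c=np.zeros((400,800,3),np.uint8);c[:a.shape[0],:a.shape[1]]=a;c[:385,400:785]=b
cv2.imwrite('pics/c8.png',c)"
```

```text
t 20.65 track xy [-103.8  -64.5] tipz 186.4 | F track x 0.5 y -1.7 z -0.1 open 0.89 yaw err 0.47 M [ 0.03 -0.06  0.02]
```

View pics/c8.png

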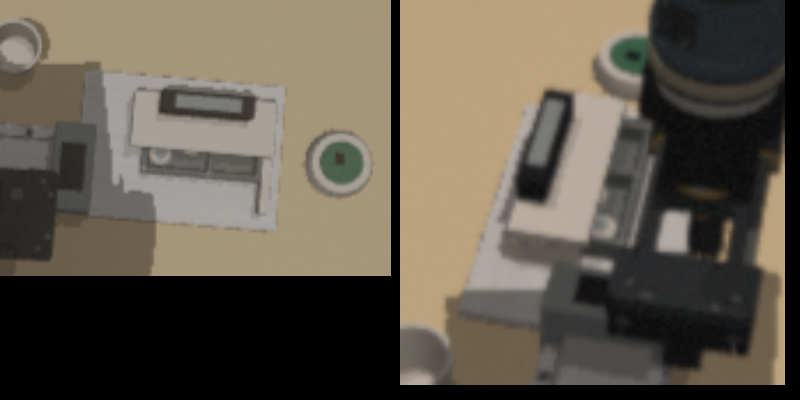

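The tray is under the hood, with its near edge from about (140,173) to (257,180) in the top crop, parallel to the hood edge. One sensor is visible at (160,155) and the other is under the hood. I'll check the numbers.

```bash
python3 -c "
from h import *
d=cap('top');R,o=st()
g=cv2.cvtColor(d['frame'],cv2.COLOR_RGB2GRAY).astype(float)
# sub-pixel bottom edge of tray: strongest dark->bright transition per column
P=[]
for u in range(350,395):
    v0=int(proj(d,[*(R@np.array([.08+(u-347)*.0025,.006])+o),.028])[1]); c=cv2.GaussianBlur(g,(1,3),0)[v0-7:v0+8,u]; k=np.diff(c)
    i=int(np.argmax(k)); P.append((ray(d,u,v0-7+i+.5,.028)[:2]-o)@R*1000)
P=np.array(P);m=np.abs(P[:,1]-np.median(P[:,1]))<3;f=np.polyfit(P[m,0],P[m,1],1)
print(m.sum(),'edge y median',np.median(P[:,1]),'x',P[m,0].min(),P[m,0].max(),'angle deg',np.degrees(np.arctan(f[0])))
for u,v in((140,173),(257,180),(140,147)):print((ray(d,u/2.3+285,v/2.3+115,.028)[:2]-o)@R*1000)
where()"
```

```text
45 edge y median 3.346919634111019 x 86.60754335964023 197.32495787721308 angle deg -0.02836644656029881
[76.23733903  2.74830952]
[203.9561941    5.96646806]
[73.97436785 31.14385063]
t 20.80 track xy [-98.4 -64. ] tipz 185.9 | F track x -0.2 y 0.0 z 0.5 open 0.90 yaw err 0.10 M [ 0.07 -0.03  0.03]
```

```bash
python3 -c "
from h import *
print(ticket.hand_in())"
```

```text
the job is handed in; nothing more can be done
None
```

I pushed the tray from behind up to the arch and dragged it by its front well to the end stop, where it made contact at about 12 N. I then pushed it sideways with the open fingers until it met the hidden bar, at roughly dock y = −15 mm. I pressed it there at about 16 N at the wrist for 1.5 s, backed off and handed the job in at about 21 s.

**Last checks that agreed:**
- The tray's near edge is parallel to the track within about 0.1° and stands where the fingers left it, about 3–5 mm past the lane's centre line.
- The arm touches nothing.
- The cup and the housing look unmoved in the last pictures. The reel was never approached but was outside the last crops.

**What was unsure or disagreed:**
- **Sensors:** only one sensor is visible after docking; the other is under the hood. Both were in the tray at the end stop.
- **Press force:** the wrist reading includes some friction between tray and deck, so the bar probably felt about 13–15 N. About 6 N of sideways force along the track was also present during the press.
- **Track position:** the two camera views disagreed by about 4–5 mm along the track, so I found the stop and the bar by contact force instead.

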